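Stand the picture frame on its prop leg

TASK

The little picture frame is parked upright in the bamboo slot rack with its prop leg folded. While it is still in the rack, swing the leg out by its tab until it snaps over and stays locked open; then lift the frame out and set it down gently on the rectangular silicone mat so that it stands by itself, leaning back on its leg, wholly on the mat and square to it, picture towards the far side (away from the robot). Leave the tumblers, the bottle and the jigger where they are.

Things in the scene. Friction and masses are not known exactly. Their poses are not given: they have to be found in the camera images.
- frame: Wooden picture frame, 140 wide x 92 high x 14 mm thick, 0.28 to 0.46 kg. Origin: centre of its underside; x points out of the picture, y along its width, z up its height. Starts upright in the rack. The top edge is clear for a pinch across the thickness within 27 mm of its middle. Standing on its open leg it leans back 0.28 rad (top towards -x) on its lower back edge and the leg's foot bar.
- leg (a joint): Angle (rad) of the brass prop leg on the frame's back: 0 folded flat (start), 0.55 at the open stop. Turns about the frame's y through leg_hinge; opening swings the foot backwards (frame's -x), the tab back and up. A damped over-centre spring (up to 0.09 N m, about 2 N at the tab) pulls it shut below 0.30 and open above, and holds it at either end. Rails 6 mm wide, 30 mm each side of the middle. 70 g.
- leg_hinge (a point): On the leg's hinge axis, middle of the frame, fixed to the frame: 7 mm behind its back face (14 mm behind its mid-plane), 82 mm above its underside.
- leg_tab (a point): Point to pinch on the finger tab, a bar 10 mm wide (along frame y), 16 mm deep, 60 mm long, sticking out backwards from the middle of a rung that joins the leg's rails 36 mm below the hinge; it droops 0.3 rad when folded. Folded, this point is 45 mm behind and 50 mm below leg_hinge, 13 mm short of the tab's tip. Moves with the leg.
- leg_foot (a point): Middle (on the axis) of the leg's foot bar, 8 mm in diameter, 66 mm long across the rails' lower ends, 75.6 mm from the hinge. Moves with the leg. When the frame stands properly it is 49 mm (horizontally) behind the frame's lower back edge.
- corner_l (a point): Lower back corner of the frame at its +y end: 7 mm behind and 70 mm to +y of the frame's origin.
- corner_r (a point): Lower back corner of the frame at its -y end: 7 mm behind and 70 mm to -y of the frame's origin.
- rack: Bamboo slot rack, fixed. Origin: underside, middle of the slot; x across the slot, y along it. Base 12 mm thick, 172 mm along y, from 30 mm at -x to 40 mm at +x. The frame stands on the base, picture to the rack's +x, its two ends in a 17 mm wide slot between posts that rise 45 mm above the base; the middle 114 mm between the posts is open.
- mat: Rectangular dark silicone bar mat, 150 (x) x 220 (y) x 4 mm thick, fixed. Origin: centre of its underside; its +x side is the far side, away from the robot.
- tumbler_a: Squat glass tumbler, 74 mm across, 80 mm high, standing on a round coaster; origin at the middle of its underside. Bystander.
- tumbler_b: The same kind of tumbler standing on the sideboard. Bystander.
- rum_bottle: Empty clear bottle, 76 mm across, 270 mm high; origin at the middle of its underside. Bystander.
- jigger: Chrome double-cone measure, 48 mm across, 85 mm high; origin at the middle of its underside. Bystander.
Not all that is in view belongs to the job. What is shaped like the frame but red is not meant. Leave any green look-alike of the rack alone.

How it is judged:
On the way, in this order (a step that is already met when the one before it is completed fails the run):
1. the leg is locked open (over 0.5 rad) while the frame is still in the rack (value of joint leg above 0.5 rad and z of frame in the frame of rack below 0.03 m and horizontal distance between frame and rack below 0.03 m), for 0.2 s.
2. the frame is lifted clear of the rack's posts with its leg open (value of joint leg above 0.5 rad and z of frame in the frame of rack above 0.05 m), for 0.1 s.
At the end, for the whole second after the job is handed in: Leg locked open (over 0.5 rad); frame at rest on its lower back edge and foot bar, leaning back 0.18 to 0.38 rad, both lower back corners and the foot bar's middle on the mat, width within 0.26 rad of the mat's long sides, picture towards the mat's far (+x) side (value of joint leg above 0.5 rad and angle between frame's own z axis and vertical between 0.18 and 0.38 rad and angle between the y axis of frame and the y axis of mat, either way round below 0.26 rad and z of frame in the frame of mat between 0.002 and 0.012 m and z of leg_foot in the frame of mat between 0.004 and 0.014 m and x of corner_l in the frame of mat between -0.073 and 0.075 m and x of corner_r in the frame of mat between -0.073 and 0.075 m and y of corner_l in the frame of mat between -0.11 and 0.11 m and y of corner_r in the frame of mat between -0.11 and 0.11 m and x of leg_foot in the frame of mat between -0.075 and 0.027 m and x of leg_foot in the frame of frame below -0.03 m and y of corner_l in the frame of mat above 0 m and linear speed of frame below 0.02 m/s and angular speed of frame below 0.1 rad/s); the robot touches nothing.
It fails at once if a tumbler, the bottle or the jigger is pushed more than 30 mm or tipped over (distance of any of tumbler_a, tumbler_b, rum_bottle, jigger from where it was at the start of the episode above 0.03 m or angle between any of tumbler_a, tumbler_b, rum_bottle, jigger's own z axis and vertical above 0.5 rad).
It fails at once if the frame falls over (angle between frame's own z axis and vertical above 1 rad).
It fails at once if the frame or its leg is banged down on the mat (over 60 N) (contact force between frame and mat above 60 N).
It also fails if it takes over 54 s, if anything falls off the work surface, if the arm or the gripper's body presses on something with over 40 N, if the wrist force passes 120 N, or if a joint passes its speed limit or range.

ROBOT

A 7-joint arm with a two-finger parallel gripper is mounted at the origin on the work surface. World frame = base frame: x ahead of the robot, y to its left, z up, the work surface at z = 0. Lengths are in m, angles in rad, forces in N, time in s.
With the tool pointing down it reaches from about 0.425 to 0.875 m from the base axis. Payload 4.7 kg.
Tool frame: the origin (TCP) lies at the very end of the fingers, on their centre line; the grasp point (between the pads) lies 19 mm behind it; z points along the fingers, y is the direction in which the jaws open and shut (so a half turn about z gives the same grasp; the last joint's range is limited). The gripper opens to 87 mm and grips with 3 to 60 N. Pads are 19 mm wide; open, the fingers measure 117 mm over their backs; the gripper's body (75 mm by 190 mm) begins 51 mm behind the grasp point.
Start: joints at [1.27, 0.321, -0.07, 1.45, 0.023, 1.371, -0.057], TCP at [0.201, -0.618, 0.223] pointing down, gripper open.
Joint ranges: [-2.86, 2.86], [-0.3, 2.09], [-1.38, 1.24], [0.06, 2.45], [-1.56, 4.7], [0.09, 2.05], [-2.69, 2.69]. Speed limits (rad/s): [2.57, 2.57, 3.14, 3.14, 3.14, 3.14, 3.14].

INTERFACE

Orientations are given as a 3x3 rotation matrix whose columns are the frame's x, y, z axes.
In Python, from rig import state, snapshot, hand_in gives the robot as it stands.
- The arm moves only by the tool drive_tool, never from a script. Its argument "motion" is a list of rows, each a list of 6 numbers: the shift along the tool's x, y, z in cm, then the turn, a rotation vector about the tool's x, y, z in degrees. A call has 1 to 8 rows; each row is the pose to reach, as a shift and turn from the pose commanded when the call began, along the tool's axes at that moment; what a row does not reach only later rows make up. A row lasts 1/8 s, in which the tool goes at most 62.5 mm and 10.7 degrees, less where a joint would pass 70% of its speed; a pose out of reach is approached as far as the arm can. A call with a gripper value outside its range is refused whole. "claw" is the opening in per cent of the stroke, from 0 (shut) to 100 (fully open), set as the call begins (left out, the last holds). The fingers move at their own pace and stop on an object; the grip force is fixed at half the most. Time passes only in rows, so rows that repeat a pose let the fingers close. It gives the time, the measured TCP pose, the force and the opening at its end, in the units of the state.
- state(): the state, without advancing time (a new reading comes with each control period).
- snapshot(name): name is "side" or "top" or "wrist"; returns a dict with "image" (400x640x3 uint8, red, green, blue), "range_z" (400x640 float32, m along the optical axis (not along the pixel's ray), 0 where there is no reading), "camera_matrix" (3x3 intrinsics, pixels), "R" (3x3) and "t" (3): a world point X has camera coordinates R X + t; the wrist camera has in their place "mount" (4x4, takes a point from camera to tool coordinates, whose origin is the TCP and whose axes are the flange's). Camera axes: x right, y down, z forward; pixel columns grow to the right and rows downward; lengths in m; the calibration is good to about 2 mm. A picture is of the moment at which its call begins: read the wrist's pose just before it.
- hand_in(): hands the job in, once; it reports no verdict.
The state is a dict: "clock": time; "joint_pos": joint angles; "qvel": joint speeds; "joint_torque": joint torques, N m; "tool_pos": TCP position; "eef_rot": TCP orientation; "ft_force": force on the tool from outside, world axes, zero at the start; "ft_torque": the same for the moment, N m; "gripper_width": finger opening in m.
Only numpy, scipy, OpenCV 4.12 (cv2) and the standard library are available. Lean on these libraries where they do the work, as an engineer would, in place of code of your own. Each camera call takes 0.05 s, during which the arm holds its last target. There are 200 camera calls.

## Working session

There is one attempt and no reset: what is moved stays moved. The work goes in short steps, Python scripts to look and compute and a tool call to move; the robot and the scene stay as the last step left them, time stands still between calls to the robot, and variables do not carry over. Pictures are saved under pics/ and viewed, about 8 in all and at most 12, crops included, and the job is handed in when it is done.

Besides the shell and the picture viewer there is one more tool, called after "Emit:" by a JSON object that holds its "name" and its "arguments". drive_tool: Moves the arm, as the interface text tells. Its arguments: {"type":"object","properties":{"motion":{"type":"array","items":{"type":"array","items":{"type":"number"}}},"claw":{"type":"number"}},"required":["motion"]}

```bash
ls; mkdir -p pics; python3 - <<'E'
from rig import state,snapshot
import cv2,numpy as np
s=state();print(s['clock'],s['tool_pos'],s['eef_rot'],s['gripper_width'])
for n in('side','top'):
    d=snapshot(n);cv2.imwrite(f'pics/{n}0.png',d['image'][:,:,::-1]);np.savez(f'pics/{n}0.npz',**d)
    print(n,d['camera_matrix'],d['R'],d['t'])
E
```

```text
pics
0.0 [ 0.20102851 -0.61755426  0.22146932] [[ 9.50856943e-01  3.09629747e-01 -7.02814338e-04]
 [ 3.09630521e-01 -9.50855315e-01  1.76386661e-03]
 [-1.22129175e-04 -1.89479759e-03 -9.99998197e-01]] 0.08689215331746013
side [[397.49366603   0.         321.93540234]
 [  0.         397.49366603 196.19651173]
 [  0.           0.           1.        ]] [[-0.98944073 -0.14493088  0.00144044]
 [-0.10323907  0.69776628 -0.70884689]
 [ 0.10172871 -0.7015107  -0.70536091]] [0.55654696 0.05817563 1.1366607 ]
top [[492.92227805   0.         320.84051233]
 [  0.         492.92227805 199.38522644]
 [  0.           0.           1.        ]] [[ 0.00122415 -0.99999496  0.0029301 ]
 [-0.99664452 -0.00145985 -0.08183872]
 [ 0.08184259 -0.00282008 -0.99664128]] [0.07858558 0.55768137 1.47038503]
```

View pics/top0.png

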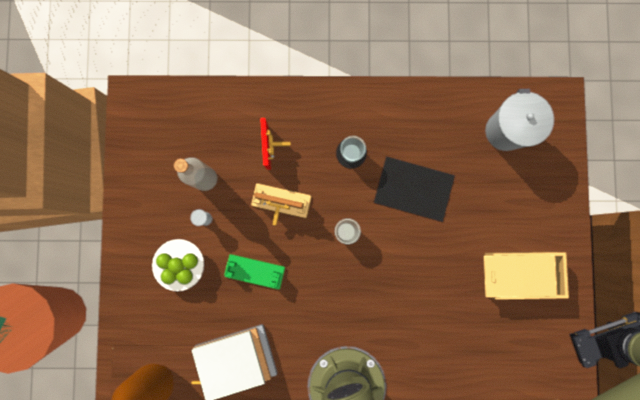

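View pics/side0.png

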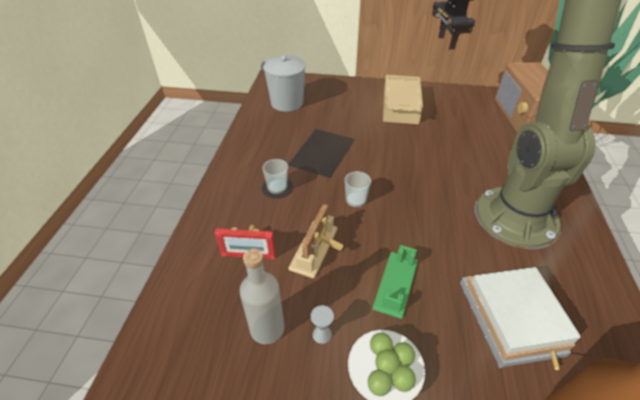

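The top view shows the wooden frame in the bamboo rack at (281,200), with its tab pointing to the robot at (276,222). The red frame at (265,142) and the green rack at (254,271) are decoys. The mat is at (414,189), the tumblers at (351,150) and (347,231), the jigger at (201,217) and the bottle at (195,173).

```bash
cat > h.py <<'E'
import numpy as np,cv2
def cloud(d):
    K=d['camera_matrix'];z=d['range_z'];v,u=np.mgrid[:z.shape[0],:z.shape[1]]
    P=np.stack([(u-K[0,2])/K[0,0]*z,(v-K[1,2])/K[1,1]*z,z],-1)
    if 'mount' in d and d['mount'] is not None and d['mount'].shape==(4,4):
        M=d['mount'];P=P@M[:3,:3].T+M[:3,3];return P@d['eef_rot'].T+d['tool_pos']
    return (P-d['t'])@d['R']
def rect(p):
    (c,s,a)=cv2.minAreaRect((p*1000).astype(np.float32));b=cv2.boxPoints((c,s,a))
    return np.round(c,1),np.round(s,1),np.round(b).astype(int).tolist()
E
python3 - <<'E'
from h import *
d=dict(np.load('pics/top0.npz'));P=cloud(d);im=d['image'].astype(int)
def roi(u0,u1,v0,v1):return P[v0:v1,u0:u1].reshape(-1,3),im[v0:v1,u0:u1].reshape(-1,3)
p,c=roi(365,465,150,230);m=(c.max(1)<60)&(c.max(1)-c.min(1)<18)&(p[:,2]<.02);print('mat',m.sum(),p[m,2].mean(),rect(p[m][:,:2]))
p,c=roi(240,320,175,230)
for lo,hi in((.005,.02),(.03,.05),(.05,.07),(.08,.095),(.095,.12)):
    m=(p[:,2]>lo)&(p[:,2]<hi);print(lo,m.sum(),rect(p[m][:,:2]))
for n,(a) in dict(ta=(330,372,130,170),tb=(330,365,215,248),bot=(170,222,150,195),jig=(185,215,203,230)).items():
    p,c=roi(*a);m=p[:,2]>.03;print(n,m.sum(),p[m,2].max(),rect(p[m][:,:2]))
E
python3 -c "
import cv2;a=cv2.imread('pics/top0.png')[170:240,230:340];b=cv2.imread('pics/side0.png')[195:285,270:380]
import numpy as np
cv2.imwrite('pics/c1.png',np.hstack([cv2.resize(a,(390,280),interpolation=2),cv2.resize(b,(342,280),interpolation=2)]))"
```

```text
mat 3270 0.004212705165713763 (array([ 601. , -176.1]), array([281.8, 146.6]), [[493, -293], [635, -331], [709, -60], [567, -21]])
0.005 975 (array([551.1, 206.1]), array([166. , 242.3]), [[468, 327], [468, 85], [634, 85], [634, 327]])
0.03 45 (array([523.4, 208.1]), array([153.7,  88. ]), [[462, 144], [548, 123], [585, 272], [499, 293]])
0.05 243 (array([526.3, 209.1]), array([157.9,  90.4]), [[465, 142], [553, 122], [588, 276], [499, 296]])
0.08 20 (array([535.8, 198.9]), array([124. ,  14.2]), [[516, 140], [530, 137], [556, 258], [542, 261]])
0.095 264 (array([546., 205.]), array([140.6,  23.8]), [[519, 139], [542, 134], [573, 271], [550, 276]])
ta 268 1.5108560802958961 (array([583.5,  14.1]), array([ 71.6, 319.3]), [[420, 14], [732, -55], [747, 15], [435, 84]])
tb 227 1.5108560802958961 (array([447.8,  18.9]), array([ 71.7, 110.5]), [[384, 34], [460, -46], [512, 4], [435, 84]])
bot 948 1.5108560802958961 (array([522.4, 283.8]), array([430.2,  75.1]), [[373, 125], [435, 84], [672, 443], [609, 484]])
jig 207 1.5108560802958961 (array([479.9, 269.1]), array([379. ,  44.6]), [[435, 84], [480, 78], [524, 455], [480, 460]])
```

View pics/c1.png

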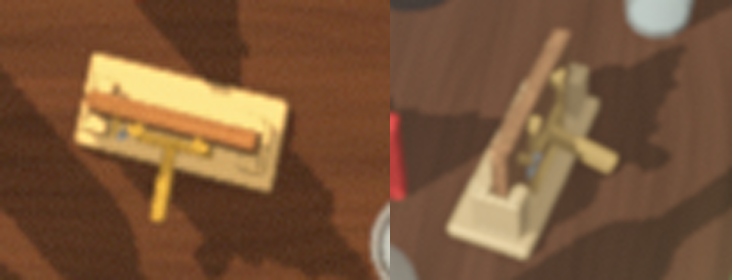

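The enlarged crop confirms it: the wooden frame is in the bamboo rack, with its brass leg folded and the tab pointing towards the robot. Next I'll get the mat pose and a helper that turns world targets into tool moves.

```bash
cat >> h.py <<'E'
from scipy.spatial.transform import Rotation as Ro
def Rt(yaw,tilt,jaw='y'):
    """tool down, jaws along frame y ('y') or x ('x'); tilt>0 leans the tool body to frame -x"""
    F=Ro.from_euler('z',yaw)
    D=np.array([[1,0,0],[0,-1,0],[0,0,-1]]).T if jaw=='y' else np.array([[0,1,0],[1,0,0],[0,0,-1.]]).T
    return (F*Ro.from_euler('y',-tilt)).as_matrix()@D
def go(pos,R,s=None):
    from rig import state
    s=s or state();R0=s['eef_rot']
    print('shift cm',np.round(R0.T@(np.array(pos)-s['tool_pos'])*100,2),'turn',np.round(Ro.from_matrix(R0.T@R).as_rotvec(degrees=True),1))
E
python3 - <<'E'
from h import *
from rig import *
d=dict(np.load('pics/top0.npz'));K=d['camera_matrix'];C=-d['R'].T@d['t']
q=[]
for uv in((388,158),(454,176),(442,220),(376,203)):
    r=d['R'].T@np.linalg.inv(K)@[*uv,1];q.append((C+r*(.004-C[2])/r[2])[:2])
q=np.array(q);print(q,q.mean(0),np.linalg.norm(np.diff(q,axis=0),axis=1))
e=q[0]-q[1]+q[3]-q[2];print('mat yaw',np.arctan2(-e[0],e[1]))
w=snapshot('wrist');print(w['mount'],w['camera_matrix'][0])
go((.55,-.35,.35),Rt(0,0));
E
```

```text
[[ 0.68772181 -0.12807267]
 [ 0.63202516 -0.33099364]
 [ 0.49638461 -0.29142252]
 [ 0.54824031 -0.08987581]] [ 0.59109297 -0.21009116] [0.21042585 0.14129484 0.20811076]
mat yaw -0.25989662809767855
[[ 1.84823403e-04 -9.54182379e-01 -2.99225590e-01  8.28452382e-02]
 [ 9.99999639e-01  4.24680095e-04 -7.36564432e-04  7.09008105e-05]
 [ 8.29891954e-04 -2.99225346e-01  9.54182112e-01 -1.62851012e-01]
 [ 0.00000000e+00  0.00000000e+00  0.00000000e+00  1.00000000e+00]] [309.89952278   0.         321.11939893]
shift cm [ 41.46 -14.67 -12.81] turn [-0.1  0.  18. ]
```

Emit:
{"name": "drive_tool", "arguments": {"motion": [[6,-2,-8,0,0,0],[12,-4,-13,0,0,4],[18,-6,-13,0,0,8],[24,-8,-13,0,0,12],[30,-10,-13,0,0,16],[36,-12.5,-13,0,0,18],[41.5,-14.7,-13,0,0,18],[41.5,-14.7,-13,0,0,18]], "claw": 50}}

```text
clock: 1.15
tool_pos: [0.5524, -0.347, 0.3522]
eef_rot: [[1.0, 0.003, 0.0], [0.003, -1.0, 0.001], [0.0, -0.001, -1.0]]
ft_force: [1.0, 0.3, -0.5]
gripper_width: 0.0436
```

```bash
python3 - <<'E'
from h import *
go((.52,.20,.33),Rt(-.22,0));
E
```

```text
shift cm [ -3.06 -54.71   2.27] turn [-0.1  0.  12.8]
```

Emit:
{"name": "drive_tool", "arguments": {"motion": [[0,-6,0,0,0,2],[0,-12,0,0,0,4],[0,-18,0,0,0,6],[0,-24,0,0,0,8],[0,-30,0,0,0,10],[-1,-36,1,0,0,12.5],[-2,-42,2,0,0,12.5],[-3,-48,2,0,0,12.5]]}}

```text
clock: 2.15
tool_pos: [0.5189, 0.1318, 0.3315]
eef_rot: [[0.976, -0.216, -0.001], [-0.216, -0.976, -0.001], [-0.001, 0.001, -1.0]]
ft_force: [0.5, -0.1, -0.3]
gripper_width: 0.0436
```

Emit:
{"name": "drive_tool", "arguments": {"motion": [[0,-5,0,0,0,0],[-1.5,-6.5,0,0,0,0],[-1.5,-6.5,0,0,0,0]]}}

```text
clock: 2.52
tool_pos: [0.5182, 0.198, 0.3325]
eef_rot: [[0.977, -0.213, -0.001], [-0.213, -0.977, -0.0], [-0.001, 0.001, -1.0]]
ft_force: [0.6, -0.1, 0.2]
gripper_width: 0.0436
```

```bash
python3 - <<'E'
from h import *
from rig import *
s=state();d=snapshot('wrist');d.update(eef_rot=s['eef_rot'],tool_pos=s['tool_pos']);np.savez('pics/w1.npz',**d)
cv2.imwrite('pics/w1.png',d['image'][:,:,::-1]);print(s['clock'],s['tool_pos'],s['eef_rot'][:,0])
P=cloud(d);p=P.reshape(-1,3);ok=(d['range_z'].ravel()>.05)&(abs(p[:,0]-.54)<.14)&(abs(p[:,1]-.2)<.13)
for lo,hi in((.006,.018),(.03,.045),(.05,.065),(.09,.098),(.099,.115)):
    m=ok&(p[:,2]>lo)&(p[:,2]<hi);print(lo,m.sum(),p[m,2].mean(),rect(p[m][:,:2]))
E
```

```text
2.525 [0.51824753 0.19798208 0.33246097] [ 9.77094458e-01 -2.12805466e-01 -5.04073874e-04]
0.006 2510 0.012433834387344831 (array([592.6, 191.3]), array([172. , 148.5]), [[500, 125], [644, 90], [685, 257], [541, 292]])
0.03 195 0.037506465335941826 (array([576., 217.]), array([175.1, 110.3]), [[474, 199], [548, 117], [678, 235], [604, 317]])
0.05 920 0.057530372083133254 (array([570.3, 216.5]), array([194.8, 127.8]), [[454, 206], [533, 106], [686, 227], [607, 327]])
0.09 382 0.09311151433948904 (array([586.8, 222.1]), array([179.2,  88.8]), [[488, 204], [542, 133], [685, 240], [632, 311]])
0.099 1373 0.1042018485567329 (array([545.1, 202.3]), array([139.6,  24.2]), [[518, 137], [542, 132], [572, 268], [548, 273]])
```

View pics/w1.png

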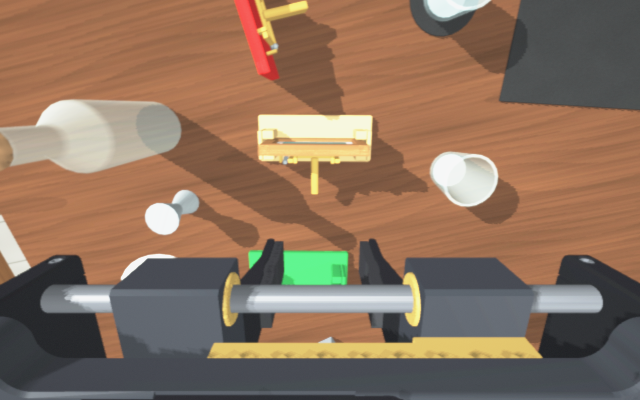

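The wrist view shows the frame top edge at rows 145-157, centred at column 315. The tab points down to (315,192) and the green decoy rack is at (298,268). I'll measure the tab in frame axes.

```bash
cat >> h.py <<'E'
FC=np.array([.5502,.2015,.012]);YAW=-.217
def F2W(p): return FC+Ro.from_euler('z',YAW).apply(p)
def W2F(p): return Ro.from_euler('z',YAW).inv().apply(p-FC)
E
python3 - <<'E'
from h import *
d=dict(np.load('pics/w1.npz'));P=cloud(d)
q=W2F(P[140:200,250:380].reshape(-1,3))
m=(q[:,2]>.015)&(q[:,0]<-.035)&(q[:,0]>-.09)&(abs(q[:,1])<.03)
print('tab',m.sum(),q[m].min(0),q[m].max(0),np.median(q[m],0))
m=(q[:,2]>.087)&(q[:,2]<.1);print('top',q[m].min(0),q[m].max(0),np.median(q[m],0))
tab=F2W(np.array([-.059,0,.032]))
for t in(.45,):
    R=Rt(YAW,t);print('grasp',tab);go(tab+R[:,2]*.019-R[:,2]*.10,R);go(tab+R[:,2]*.019,R)
E
```

```text
tab 163 [-0.07297609 -0.00424584  0.03409312] [-0.03558438  0.00499169  0.0492707 ] [-0.05315762  0.00017638  0.04250523]
top [-0.01725902 -0.07012444  0.08700285] [0.00698701 0.06951568 0.09549508] [-0.00011695  0.00138737  0.09252273]
grasp [0.49258368 0.21420276 0.044     ]
shift cm [-6.53 -1.24 21.55] turn [ 0.1 25.8 -0. ]
shift cm [-2.18 -1.25 30.55] turn [ 0.1 25.8 -0. ]
```

```bash
python3 - <<'E'
from h import *
tab=F2W(np.array([-.059,0,.032]));R=Rt(YAW,.35)
go(tab-R[:,2]*.071,R);go(tab+R[:,2]*.019,R)
E
```

```text
shift cm [-5.44 -1.24 22.17] turn [ 0.1 20.  -0. ]
shift cm [-2.35 -1.25 30.63] turn [ 0.1 20.  -0. ]
```

Emit:
{"name": "drive_tool", "arguments": {"motion": [[-2,-0.5,6,0,4,0],[-4,-1.2,11,0,12,0],[-5.4,-1.2,16,0,20,0],[-5.4,-1.2,20,0,20,0],[-5.4,-1.2,22.2,0,20,0],[-5.4,-1.2,22.2,0,20,0]]}}

```text
clock: 3.32
tool_pos: [0.4689, 0.217, 0.109]
eef_rot: [[0.918, -0.219, 0.331], [-0.205, -0.976, -0.077], [0.34, 0.003, -0.94]]
ft_force: [1.3, -1.0, 0.3]
gripper_width: 0.0436
```

```bash
python3 - <<'E'
from h import *
tab=F2W(np.array([-.059,0,.032]));R=Rt(YAW,.35)
go(tab+R[:,2]*.019,R)
E
```

```text
shift cm [ 0.03 -0.27  8.82] turn [ 0.2  0.2 -0.2]
```

Emit:
{"name": "drive_tool", "arguments": {"motion": [[0,-0.3,3,0,0,0],[0,-0.3,6,0,0,0],[0,-0.3,8.8,0,0,0],[0,-0.3,8.8,0,0,0]]}}

```text
clock: 3.82
tool_pos: [0.4956, 0.2179, 0.0408]
eef_rot: [[0.92, -0.22, 0.325], [-0.211, -0.975, -0.063], [0.331, -0.01, -0.944]]
ft_force: [0.1, -0.4, -1.2]
gripper_width: 0.0433
```

```bash
python3 - <<'E'
from h import *
from rig import *
s=state();d=snapshot('wrist');cv2.imwrite('pics/w2.png',d['image'][:,:,::-1])
tab=F2W(np.array([-.059,0,.032]));go(tab+Rt(YAW,.35)[:,2]*.019,Rt(YAW,.35))
print(s['ft_force'])
E
```

```text
shift cm [0.1  0.31 1.3 ] turn [-0.2  0.8 -0.3]
[ 0.11721127 -0.42331432 -1.20462363]
```

View pics/w2.png

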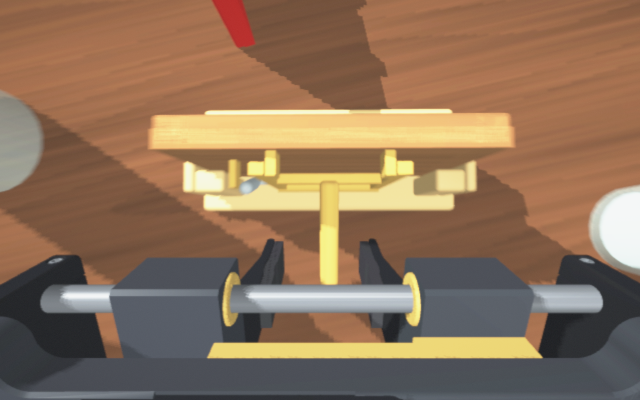

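The tab (329,180-285) lies between the fingers, which are centred at column 321. The tool stopped 13 mm short, so I'll check the joints.

```bash
python3 - <<'E'
from h import *
from rig import *
s=state();print(s['clock'],s['joint_pos'].round(3) if hasattr(s['joint_pos'],'round') else s['joint_pos'],s['qvel'],s['tool_pos'])
E
```

```text
3.875 [-0.792  0.107  0.168  2.161  0.369  0.679 -2.687] [ 0.22227301 -0.03539077 -0.28981621  0.00839491 -0.00414556  0.09392786
  0.00523307] [0.49445979 0.21692781 0.03813937]
```

Joint 7 is at its limit (-2.69). I'll back off and turn the wrist half round, since the grasp is the same either way.

Emit:
{"name": "drive_tool", "arguments": {"motion": [[0,0,-5,0,0,0],[0,0,-10,0,0,10],[0,0,-10,0,0,20],[0,0,-10,0,0,30]]}}

```text
clock: 4.38
tool_pos: [0.4723, 0.2248, 0.1285]
eef_rot: [[0.887, -0.318, 0.336], [-0.332, -0.943, -0.015], [0.321, -0.098, -0.942]]
ft_force: [0.8, 0.4, 0.9]
gripper_width: 0.0434
```

```bash
python3 - <<'E'
from h import *
from rig import *
s=state();print(s['joint_pos'])
R=Rt(YAW,.35)@np.diag([-1,-1,1.])
tab=F2W(np.array([-.059,0,.032]));go(tab-R[:,2]*.081,R)
E
```

```text
[-0.10097566 -0.06822142 -0.5243757   2.11899364  0.24240281  0.82569094
 -2.68262326]
shift cm [-0.72  0.74  0.57] turn [  1.4   4.9 172.2]
```

Emit:
{"name": "drive_tool", "arguments": {"motion": [[0,0,0,0,0,-10],[0,0,0,0,0,-20],[0,0,0,0,0,-30],[0,0,0,0,0,-40],[0,0,0,0,0,-50],[0,0,0,0,0,-60],[0,0,0,0,0,-70],[0,0,0,0,0,-80]]}}

```text
clock: 5.38
tool_pos: [0.4725, 0.2242, 0.1279]
eef_rot: [[0.462, 0.821, 0.335], [0.874, -0.486, -0.016], [0.15, 0.3, -0.942]]
ft_force: [0.8, 0.4, 1.2]
gripper_width: 0.0436
```

```bash
python3 - <<'E'
from h import *
from rig import *
s=state();print(s['joint_pos'])
R=Rt(YAW,.35)@np.diag([-1,-1,1.])
tab=F2W(np.array([-.059,0,.032]));go(tab-R[:,2]*.081,R)
E
```

```text
[-0.16807857 -0.06733924 -0.459162    2.12124836  0.24885157  0.82656163
 -1.28581436]
shift cm [-0.79 -0.62  0.51] turn [   1.6   -3.5 -107.3]
```

Emit:
{"name": "drive_tool", "arguments": {"motion": [[-0.8,-0.6,0.5,0,0,-10],[-0.8,-0.6,0.5,0,0,-20],[-0.8,-0.6,0.5,0,0,-30],[-0.8,-0.6,0.5,0,0,-40],[-0.8,-0.6,0.5,0,0,-50],[-0.8,-0.6,0.5,0,0,-60],[-0.8,-0.6,0.5,0,0,-70],[-0.8,-0.6,0.5,0,0,-80]]}}

```text
clock: 6.38
tool_pos: [0.4656, 0.2201, 0.1202]
eef_rot: [[-0.728, 0.598, 0.335], [0.63, 0.776, -0.016], [-0.27, 0.2, -0.942]]
ft_force: [0.2, 0.6, -0.2]
gripper_width: 0.0434
```

```bash
python3 - <<'E'
from h import *
from rig import *
s=state();print(s['joint_pos'])
R=Rt(YAW,.35)@np.diag([-1,-1,1.])
tab=F2W(np.array([-.059,0,.032]));go(tab-R[:,2]*.061,R)
E
```

```text
[-0.23660716 -0.07713201 -0.39433383  2.1483854   0.2539691   0.81155244
  0.10069783]
shift cm [-0.06 -0.09  2.01] turn [  3.   -1.5 -27.3]
```

Emit:
{"name": "drive_tool", "arguments": {"motion": [[0,-0.1,0.5,1,0,-10],[0,-0.1,1,2,-1,-20],[0,-0.1,2,3,-1.5,-27.3],[0,-0.1,2,3,-1.5,-27.3]]}}

```text
clock: 6.88
tool_pos: [0.471, 0.2193, 0.1001]
eef_rot: [[-0.916, 0.222, 0.333], [0.209, 0.975, -0.074], [-0.341, 0.002, -0.94]]
ft_force: [-0.4, -0.4, 0.5]
gripper_width: 0.0435
```

```bash
python3 - <<'E'
from h import *
from rig import *
s=state();print(s['joint_pos'])
R=Rt(YAW,.35)@np.diag([-1,-1,1.])
tab=F2W(np.array([-.059,0,.032]));go(tab+R[:,2]*.019,R)
E
```

```text
[-0.26897505 -0.00907435 -0.40464819  2.1351252   0.36509482  0.82465955
  0.44911305]
shift cm [-0.17 -0.03  7.93] turn [-0.  -0.1 -0.4]
```

Emit:
{"name": "drive_tool", "arguments": {"motion": [[-0.1,0,3,0,0,0],[-0.1,0,6,0,0,0],[-0.2,0,7.9,0,0,0],[-0.2,0,7.9,0,0,0],[-0.2,0,7.9,0,0,0]]}}

```text
clock: 7.5
tool_pos: [0.4992, 0.2137, 0.0269]
eef_rot: [[-0.916, 0.221, 0.334], [0.209, 0.975, -0.073], [-0.342, 0.003, -0.94]]
ft_force: [-0.5, -0.1, -0.3]
gripper_width: 0.0438
```

```bash
python3 - <<'E'
from h import *
from rig import *
s=state();print(s['joint_pos'])
R=Rt(YAW,.35)@np.diag([-1,-1,1.])
tab=F2W(np.array([-.059,0,.032]));go(tab+R[:,2]*.019,R)
d=snapshot('side');cv2.imwrite('pics/s3.png',cv2.resize(d['image'][180:300,250:400,::-1],(750,600),interpolation=2))
E
```

```text
[-0.26971835  0.15035925 -0.37561267  2.15171862  0.5157642   0.67867592
  0.3347757 ]
shift cm [ 0.03 -0.09  0.07] turn [ 0.  -0.  -0.4]
```

View pics/s3.png

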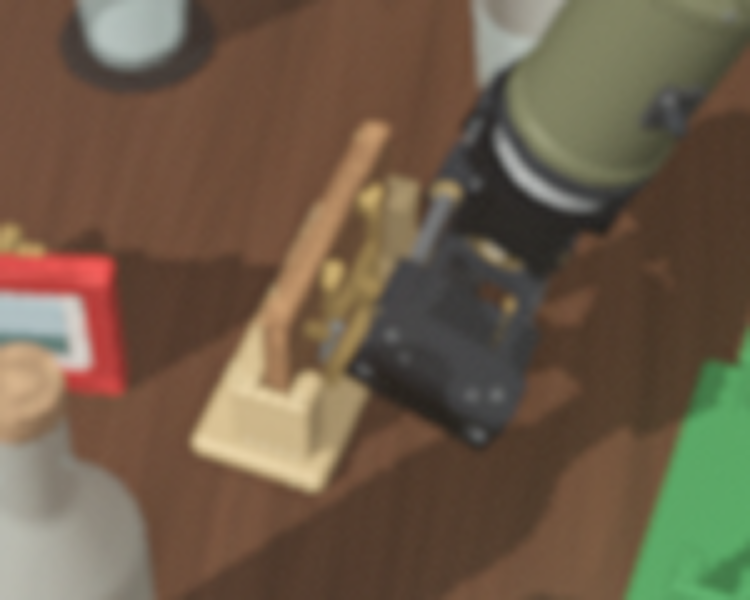

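The gripper straddles the tab clear of the rack. I'll close it.

Emit:
{"name": "drive_tool", "arguments": {"motion": [[0,0.1,0,0,0,0],[0,0.1,0,0,0,0],[0,0.1,0,0,0,0],[0,0.1,0,0,0,0],[0,0.1,0,0,0,0]], "claw": 0}}

```text
clock: 8.18
tool_pos: [0.4985, 0.2142, 0.0253]
eef_rot: [[-0.917, 0.22, 0.332], [0.207, 0.976, -0.074], [-0.34, 0.001, -0.94]]
ft_force: [-0.2, -1.2, 0.8]
gripper_width: 0.0096
```

```bash
python3 - <<'E'
from h import *
from rig import *
s=state();R0=s['eef_rot'];p0=s['tool_pos'];h=F2W(np.array([-.014,0,.082]))
print(p0,s['gripper_width'],W2F(p0-R0[:,2]*.019))
ax=Ro.from_euler('z',YAW).apply([0,1,0])
for a in np.arange(1,9)*.54/8:
    r=Ro.from_rotvec(ax*a);p=h+r.apply(p0-h)
    print(a,np.round(R0.T@(p-p0)*100,2),np.round(Ro.from_matrix(R0.T@r.as_matrix()@R0).as_rotvec(degrees=True),1),p.round(3))
E
```

```text
[0.49847296 0.21420201 0.025323  ] 0.009565950796059519 [-0.0597174   0.00128212  0.03118793]
0.0675 [ 0.33 -0.   -0.42] [ 0.   3.9 -0. ] [0.494 0.215 0.028]
0.135 [ 0.63 -0.   -0.86] [ 0.   7.7 -0. ] [0.49  0.216 0.031]
0.2025 [ 0.91 -0.01 -1.32] [ 0.1 11.6 -0. ] [0.486 0.217 0.035]
0.27 [ 1.15 -0.01 -1.79] [ 0.1 15.5 -0. ] [0.482 0.218 0.038]
0.3375 [ 1.36 -0.01 -2.29] [ 0.1 19.3 -0. ] [0.478 0.219 0.042]
0.405 [ 1.53 -0.01 -2.79] [ 0.1 23.2 -0. ] [0.475 0.219 0.046]
0.47250000000000003 [ 1.67 -0.01 -3.3 ] [ 0.1 27.1 -0. ] [0.472 0.22  0.051]
0.54 [ 1.78 -0.01 -3.83] [ 0.1 30.9 -0. ] [0.469 0.221 0.055]
```

The tab is gripped (9.6 mm). Next I'll swing the leg out along the arc.

Emit:
{"name": "drive_tool", "arguments": {"motion": [[0.33,0,-0.42,0,3.9,0],[0.63,0,-0.86,0,7.7,0],[0.91,0,-1.32,0,11.6,0],[1.15,0,-1.79,0,15.5,0],[1.36,0,-2.29,0,19.3,0],[1.53,0,-2.79,0,23.2,0],[1.67,0,-3.3,0,27.1,0],[1.78,0,-3.83,0,30.9,0]]}}

```text
clock: 9.18
tool_pos: [0.4692, 0.2209, 0.0553]
eef_rot: [[-0.957, 0.219, -0.188], [0.215, 0.976, 0.043], [0.193, 0.001, -0.981]]
ft_force: [-0.7, 0.0, -0.1]
gripper_width: 0.0096
```

Emit:
{"name": "drive_tool", "arguments": {"motion": [[0,0,0,0,0,0],[0,0,0,0,0,0]]}}

```text
clock: 9.43
tool_pos: [0.469, 0.2208, 0.055]
eef_rot: [[-0.958, 0.219, -0.186], [0.215, 0.976, 0.042], [0.19, 0.0, -0.982]]
ft_force: [-1.5, -0.9, 1.1]
gripper_width: 0.01
```

```bash
python3 - <<'E'
from h import *
from rig import *
s=state();R0=s['eef_rot'];p0=s['tool_pos'];print(W2F(p0-R0[:,2]*.019),R0,s['gripper_width'])
d=snapshot('side');cv2.imwrite('pics/s4.png',cv2.resize(d['image'][180:300,250:400,::-1],(750,600),interpolation=2))
E
```

```text
[-0.07985687  0.00130824  0.06163821] [[-9.57951099e-01  2.18809217e-01 -1.85613090e-01]
 [ 2.14743236e-01  9.75767593e-01  4.19874730e-02]
 [ 1.90302484e-01  3.62790298e-04 -9.81725437e-01]] 0.009971377136440881
```

View pics/s4.png

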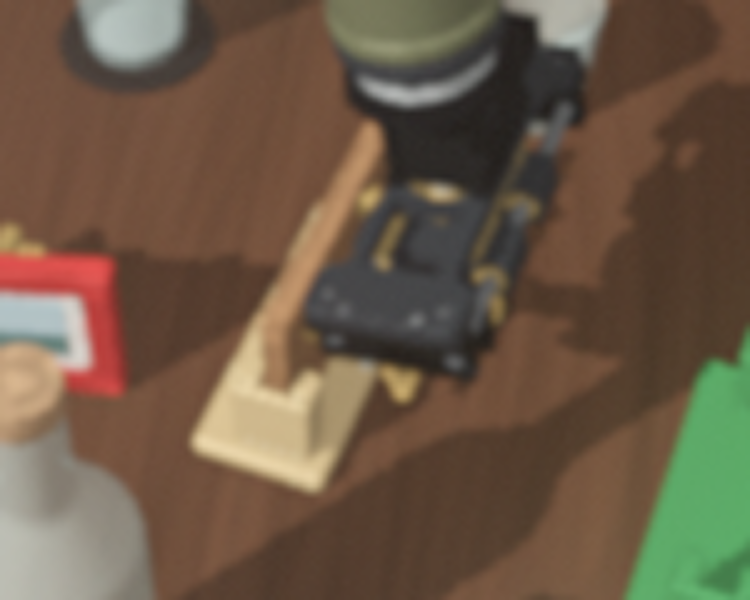

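The foot bar has swung out at (405,385). I'll release, back off upward and check.

Emit:
{"name": "drive_tool", "arguments": {"motion": [[0,0,0,0,0,0],[0,0,0,0,0,0],[0,0,0,0,0,0],[1.5,0,-4,0,0,0],[3,0,-9,0,-5,0],[4,0,-14,0,-10,0],[4,0,-18,0,-11,0],[4,0,-18,0,-11,0]], "claw": 45}}

```text
clock: 10.48
tool_pos: [0.4664, 0.223, 0.2438]
eef_rot: [[-0.976, 0.219, 0.009], [0.219, 0.976, 0.004], [-0.008, 0.005, -1.0]]
ft_force: [0.0, 0.7, -1.7]
gripper_width: 0.039
```

```bash
python3 - <<'E'
from h import *
from rig import *
s=state();print(s['joint_pos'])
d=snapshot('top');P=cloud(d);np.savez('pics/t2.npz',**d)
d=snapshot('side');cv2.imwrite('pics/s5.png',cv2.resize(d['image'][180:300,250:400,::-1],(750,600),interpolation=2))
for sg in(1,-1):
    R=Rt(YAW,0,'x')@np.diag([sg,sg,1.]);go(F2W(np.array([0,0,.092]))+[0,0,.08],R)
s0=s
E
```

```text
[-0.07681342  0.03947191 -0.43043107  1.73964012  0.01793033  1.35690738
  0.83948376]
shift cm [-8.8  -0.11  5.57] turn [ 0.1 -0.  89.8]
shift cm [-8.8  -0.11  5.57] turn [  0.    0.1 -90.2]
```

View pics/s5.png

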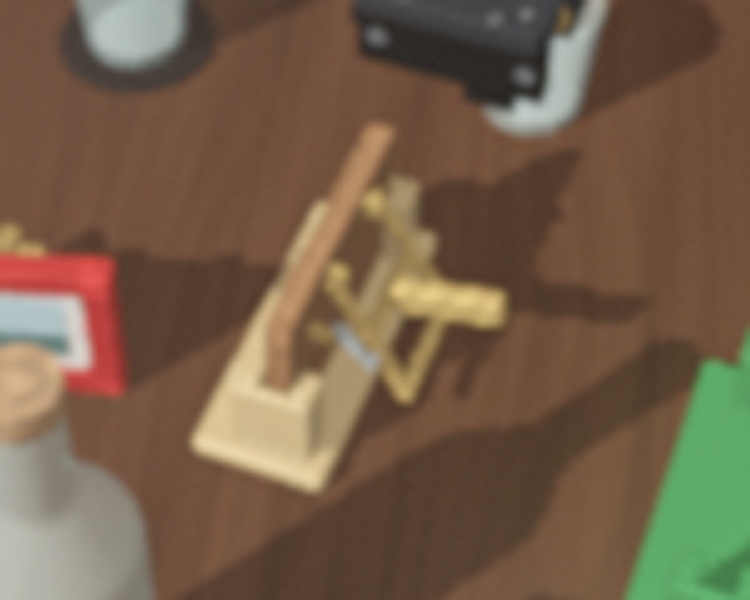

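The leg is open with the tab raised at (450,300), and the frame is still seated. Next I'll turn the wrist 90° and move above the top edge.

Emit:
{"name": "drive_tool", "arguments": {"motion": [[-1,0,0,0,0,10.5],[-2,0,0,0,0,21],[-3,0,0,0,0,31.5],[-4,0,0,0,0,42],[-5,0,0,0,0,52.5],[-6,0,0,0,0,63],[-7,0,0,0,0,73.5],[-8,0,2,0,0,84]]}}

```text
clock: 11.58
tool_pos: [0.5432, 0.2043, 0.2187]
eef_rot: [[0.122, 0.992, 0.0], [0.992, -0.122, 0.001], [0.001, 0.0, -1.0]]
ft_force: [-0.2, -0.5, -0.2]
gripper_width: 0.0395
```

```bash
python3 - <<'E'
from h import *
from rig import *
s=state();print(s['joint_pos'])
d=snapshot('wrist');d.update(eef_rot=s['eef_rot'],tool_pos=s['tool_pos'])
q=W2F(cloud(d).reshape(-1,3));m=(q[:,2]>.088)&(q[:,2]<.098)&(abs(q[:,0])<.03)&(abs(q[:,1])<.08)
print(m.sum(),q[m].min(0),q[m].max(0),np.median(q[m],0))
R=Rt(YAW,0,'x')
for z in(.13,.071):go(F2W(np.array([0,0,z])),R)
E
```

```text
[-0.12255651  0.19113632 -0.32142116  1.62717168  0.06055564  1.33248995
 -0.57544082]
2228 [-0.01887642 -0.06923362  0.08801172] [0.00442573 0.07108783 0.0951364 ] [-0.00309707  0.00918478  0.09262665]
shift cm [-0.01  0.82  7.26] turn [-0.3  0.1  5. ]
shift cm [ 0.    0.84 13.16] turn [-0.3  0.1  5. ]
```

Emit:
{"name": "drive_tool", "arguments": {"motion": [[0,0.65,4,0,0,5],[0,0.65,7.3,0,0,5],[0,0.65,10,0,0,5],[0,0.65,12,0,0,5],[0,0.65,13.2,0,0,5],[0,0.65,13.2,0,0,5],[0,0.65,13.2,0,0,5]]}}

```text
clock: 12.5
tool_pos: [0.5497, 0.2039, 0.0884]
eef_rot: [[0.202, 0.979, 0.001], [0.979, -0.202, 0.002], [0.002, 0.001, -1.0]]
ft_force: [-0.8, 0.5, -0.4]
gripper_width: 0.0393
```

Emit:
{"name": "drive_tool", "arguments": {"motion": [[0,0,0,0,0,0],[0,0,0,0,0,0],[0,0,0,0,0,0],[0,0,0,0,0,0],[0,0,0,0,0,0]], "claw": 0}}

```text
clock: 13.12
tool_pos: [0.5494, 0.2038, 0.0879]
eef_rot: [[0.202, 0.979, 0.001], [0.979, -0.202, 0.001], [0.001, 0.001, -1.0]]
ft_force: [0.4, 0.2, 2.1]
gripper_width: 0.0139
```

Gripped at 13.9 mm. Lifting straight up.

Emit:
{"name": "drive_tool", "arguments": {"motion": [[0,0,-0.7,0,0,0],[0,0,-2,0,0,0],[0,0,-4,0,0,0],[0,0,-6,0,0,0],[0,0,-9,0,0,0],[0,0,-12,0,0,0],[0,0,-14,0,0,0],[0,0,-14,0,0,0]]}}

```text
clock: 14.12
tool_pos: [0.5498, 0.2042, 0.2299]
eef_rot: [[0.202, 0.979, 0.004], [0.979, -0.202, 0.003], [0.003, 0.003, -1.0]]
ft_force: [-0.2, 0.3, -5.6]
gripper_width: 0.0139
```

```bash
python3 - <<'E'
from h import *
from rig import *
s=state();print(s['joint_pos'])
d=dict(np.load('pics/t2.npz'))
d2=snapshot('side');cv2.imwrite('pics/s6.png',cv2.resize(d2['image'][60:300,200:420,::-1],(550,600),interpolation=2))
MY=-.2599;MC=np.array([.591,-.210,.004]);M=Ro.from_euler('z',MY)
# frame origin/TCP in frame coords (x -0, z .076)
hz=s['tool_pos'][2]-.228+.076+.0 
go((MC[0],MC[1],.23),Rt(MY,0,'x'))
E
```

```text
[-0.12738282  0.19504018 -0.31313465  1.59993701  0.06047438  1.35170799
 -0.65112213]
shift cm [-39.68  12.47  -0.24] turn [ 0.  -0.1  3.2]
```

View pics/s6.png

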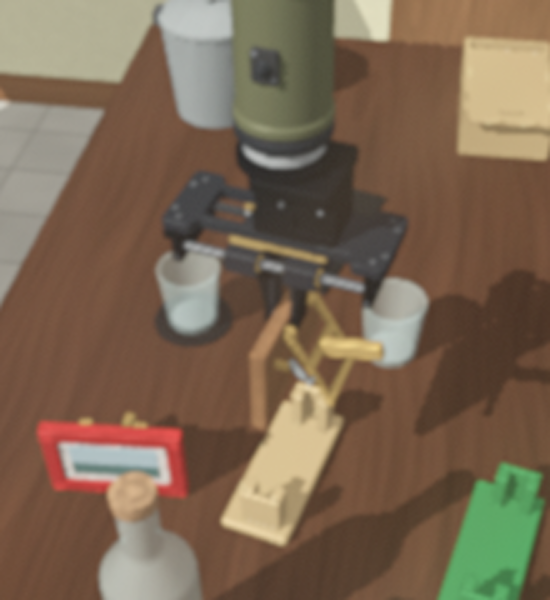

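The frame is lifted clear with its leg open. Now I'll carry it over between the tumblers, then look at the mat from close by.

Emit:
{"name": "drive_tool", "arguments": {"motion": [[-4,1,-1,0,0,1],[-9,2.5,-1,0,0,2],[-14,4,-1,0,0,3],[-19,6,-1,0,0,3.2],[-24,7.5,-1,0,0,3.2],[-29,9,-1,0,0,3.2],[-34,10.5,-1,0,0,3.2],[-38,12,-1,0,0,3.2]]}}

```text
clock: 15.18
tool_pos: [0.5885, -0.1953, 0.2354]
eef_rot: [[0.258, 0.966, -0.003], [0.966, -0.258, 0.001], [0.001, -0.003, -1.0]]
ft_force: [0.2, 0.4, -5.5]
gripper_width: 0.0136
```

```bash
python3 - <<'E'
from h import *
from rig import *
s=state();print(s['joint_pos'])
d=snapshot('wrist');d.update(eef_rot=s['eef_rot'],tool_pos=s['tool_pos']);P=cloud(d);im=d['image'].astype(int)
m=(im.max(2)<75)&(im.max(2)-im.min(2)<20)&(abs(P[...,2]-.004)<.008)&(d['range_z']>.05)&(P[...,1]<-.03)
m=cv2.morphologyEx(m.astype(np.uint8),cv2.MORPH_OPEN,np.ones((5,5)))>0
print(m.sum(),P[m][:,2].mean(),rect(P[m][:,:2]))
o=d['image'][:,:,::-1].copy();o[m]=o[m]//2+[0,100,0];cv2.imwrite('pics/w7.png',o)
MY=-.2599;MC=np.array([.591,-.210,.004]);M=Ro.from_euler('z',MY);R=Rt(MY,.28,'x')
for h in(.05,.01):go(MC+M.apply([.0107,.002,.075+h]),R)
E
```

```text
[ 0.30299969  0.25351463 -0.03027848  1.50997955  0.00700162  1.38109818
  0.01108041]
1302 0.004572225119042679 (array([651.5, -80.9]), array([119.9,  53.7]), [[591, -107], [631, -143], [712, -54], [672, -18]])
shift cm [-0.28  1.53 10.6 ] turn [-16.1   0.4  -0.5]
shift cm [-0.26  1.53 14.6 ] turn [-16.1   0.4  -0.5]
```

View pics/w7.png

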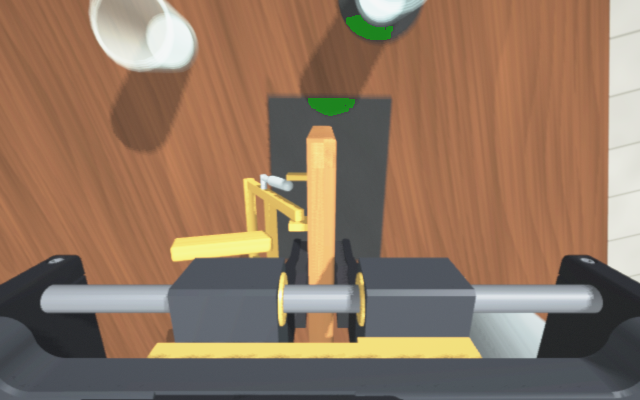

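The mat's +y edge runs from (269,98) to (391,98), the frame hangs square over it, and its leg is open on the robot side. I'll cast those corners.

```bash
python3 - <<'E'
from h import *
from rig import *
s=state();d=snapshot('wrist');K=d['camera_matrix'];A=d['mount'];q=[]
for uv in((269,98),(391,98)):
    r=s['eef_rot']@A[:3,:3]@np.linalg.inv(K)@[*uv,1];C=s['eef_rot']@A[:3,3]+s['tool_pos'];q.append(C+r*(.004-C[2])/r[2])
M=Ro.from_euler('z',-.2599)
for x in q:print(x,M.inv().apply(x-[.591,-.21,0]))
E
```

```text
[ 0.55182662 -0.09876879  0.004     ] [-0.0664424   0.09742866  0.004     ]
[ 0.69318159 -0.13768649  0.004     ] [0.08016648 0.09614393 0.004     ]
```

Emit:
{"name": "drive_tool", "arguments": {"motion": [[-0.5,1,3,-5,0,0],[-1,1.9,6,-10,0,0],[-1.1,1.9,9,-16,0,0],[-1.1,1.9,11,-16,0,0],[-1.1,1.9,13,-16,0,0],[-1.1,1.9,13.6,-16,0,0],[-1.1,1.9,13.6,-16,0,0]]}}

```text
clock: 16.15
tool_pos: [0.6046, -0.2078, 0.1002]
eef_rot: [[0.256, 0.93, 0.265], [0.967, -0.247, -0.069], [0.002, 0.274, -0.962]]
ft_force: [-0.2, -0.5, -5.4]
gripper_width: 0.0135
```

```bash
python3 - <<'E'
from h import *
from rig import *
s=state();R=s['eef_rot'];print(s['tool_pos'][2]-.079,'down in tool',R.T@[0,0,-1],s['ft_force'])
d=snapshot('side');cv2.imwrite('pics/s8.png',cv2.resize(d['image'][90:220,230:390,::-1],(738,600),interpolation=2))
E
```

```text
0.0211760096977419 down in tool [-0.00153484 -0.27358393  0.96184691] [-0.24602844 -0.5472939  -5.44042953]
```

View pics/s8.png

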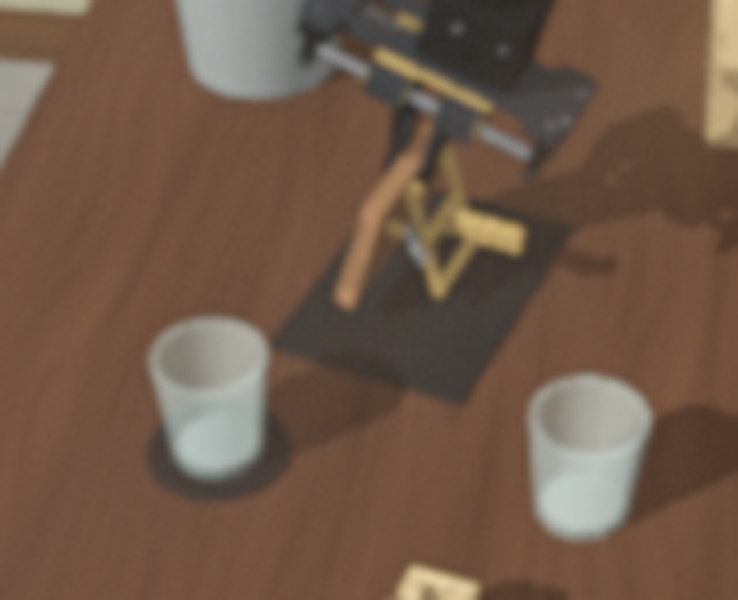

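The frame is leaning back over the mat with about 2 cm to go, so I'll lower it gently.

Emit:
{"name": "drive_tool", "arguments": {"motion": [[0,-0.14,0.5,0,0,0],[0,-0.27,0.96,0,0,0],[0,-0.36,1.3,0,0,0],[0,-0.42,1.5,0,0,0],[0,-0.45,1.6,0,0,0],[0,-0.45,1.6,0,0,0]]}}

```text
clock: 16.95
tool_pos: [0.6056, -0.2083, 0.0846]
eef_rot: [[0.257, 0.929, 0.267], [0.966, -0.247, -0.07], [0.001, 0.276, -0.961]]
ft_force: [-0.6, 0.6, -4.5]
gripper_width: 0.0139
```

Emit:
{"name": "drive_tool", "arguments": {"motion": [[0,-0.03,0.1,0,0,0],[0,-0.06,0.2,0,0,0],[0,-0.06,0.2,0,0,0]]}}

```text
clock: 17.32
tool_pos: [0.6054, -0.2082, 0.0824]
eef_rot: [[0.257, 0.929, 0.267], [0.967, -0.247, -0.07], [0.001, 0.276, -0.961]]
ft_force: [0.4, 0.0, -4.3]
gripper_width: 0.0137
```

Emit:
{"name": "drive_tool", "arguments": {"motion": [[0,-0.03,0.1,0,0,0],[0,-0.06,0.2,0,0,0],[0,-0.06,0.2,0,0,0]]}}

```text
clock: 17.7
tool_pos: [0.6054, -0.2082, 0.0803]
eef_rot: [[0.257, 0.929, 0.267], [0.967, -0.247, -0.07], [0.001, 0.276, -0.961]]
ft_force: [0.0, -0.2, -4.9]
gripper_width: 0.0136
```

Emit:
{"name": "drive_tool", "arguments": {"motion": [[0,-0.03,0.1,0,0,0],[0,-0.03,0.1,0,0,0]]}}

```text
clock: 17.95
tool_pos: [0.6054, -0.2082, 0.0793]
eef_rot: [[0.257, 0.929, 0.267], [0.967, -0.247, -0.07], [0.001, 0.276, -0.961]]
ft_force: [0.3, 0.2, -4.3]
gripper_width: 0.0135
```

Emit:
{"name": "drive_tool", "arguments": {"motion": [[0,-0.03,0.1,0,0,0],[0,-0.03,0.1,0,0,0]]}}

```text
clock: 18.2
tool_pos: [0.6058, -0.2082, 0.079]
eef_rot: [[0.257, 0.929, 0.268], [0.967, -0.247, -0.07], [0.001, 0.277, -0.961]]
ft_force: [-1.4, 0.9, -1.2]
gripper_width: 0.0135
```

Emit:
{"name": "drive_tool", "arguments": {"motion": [[0,-0.03,0.1,0,0,0],[0,-0.03,0.1,0,0,0]]}}

```text
clock: 18.45
tool_pos: [0.6061, -0.2082, 0.0789]
eef_rot: [[0.256, 0.929, 0.268], [0.967, -0.247, -0.07], [0.001, 0.277, -0.961]]
ft_force: [-4.5, 1.9, 6.4]
gripper_width: 0.0136
```

Contact is at the predicted height. I'll ease off half a millimetre and release.

Emit:
{"name": "drive_tool", "arguments": {"motion": [[0,0.02,-0.08,0,0,0],[0,0.02,-0.08,0,0,0]]}}

```text
clock: 18.7
tool_pos: [0.606, -0.2082, 0.0789]
eef_rot: [[0.256, 0.929, 0.268], [0.967, -0.247, -0.07], [0.001, 0.277, -0.961]]
ft_force: [-2.8, 1.2, 5.4]
gripper_width: 0.014
```

Emit:
{"name": "drive_tool", "arguments": {"motion": [[0,0,0,0,0,0],[0,0,0,0,0,0],[0,0,0,0,0,0],[0,0,0,0,0,0]], "claw": 40}}

```text
clock: 19.2
tool_pos: [0.6055, -0.2083, 0.0781]
eef_rot: [[0.257, 0.929, 0.267], [0.966, -0.247, -0.07], [0.001, 0.276, -0.961]]
ft_force: [0.4, -0.6, -0.0]
gripper_width: 0.0342
```

Emit:
{"name": "drive_tool", "arguments": {"motion": [[0,0,-0.8,0,0,0],[0,0,-2,0,0,0],[0,0,-4,0,0,0],[0,0,-7,0,0,0],[0,0,-11,0,0,0],[0,0,-15,0,0,0],[0,0,-18,0,0,0],[0,0,-18,0,0,0]]}}

```text
clock: 20.2
tool_pos: [0.5585, -0.1962, 0.2562]
eef_rot: [[0.257, 0.927, 0.274], [0.966, -0.247, -0.072], [0.001, 0.283, -0.959]]
ft_force: [0.2, -0.3, -0.4]
gripper_width: 0.0347
```

```bash
python3 - <<'E'
from h import *
from rig import *
s=state();d=snapshot('wrist');d.update(eef_rot=s['eef_rot'],tool_pos=s['tool_pos']);P=cloud(d).reshape(-1,3)
M=Ro.from_euler('z',-.2599);q=M.inv().apply(P-[.594,-.22,0]);c=d['image'].reshape(-1,3).astype(int)
for lo,hi in((.02,.035),(.045,.06),(.07,.08),(.085,.1)):
    m=(q[:,2]>lo)&(q[:,2]<hi)&(abs(q[:,0])<.09)&(abs(q[:,1])<.1);
    if m.sum():print(lo,m.sum(),q[m].min(0).round(4),q[m].max(0).round(4),rect(q[m][:,:2])[2])
a=snapshot('side');a=cv2.resize(a['image'][90:220,230:390,::-1],(400,325),interpolation=2)
b=cv2.resize(d['image'][:,:,::-1],(400,250));cv2.imwrite('pics/e9.png',np.vstack([a,b]))
E
```

```text
0.02 66 [-0.0261 -0.0189  0.0203] [0.029  0.0833 0.035 ] [[-51, -6], [-22, -20], [29, 83], [0, 97]]
0.045 836 [-0.0761 -0.0197  0.0451] [-0.0082  0.0568  0.06  ] [[-77, -17], [-11, -20], [-8, 57], [-74, 59]]
0.07 60 [-0.0123 -0.0191  0.07  ] [0.0158 0.0837 0.0799] [[-23, -17], [-2, -20], [16, 84], [-5, 87]]
0.085 1666 [-0.0106 -0.0562  0.085 ] [0.0112 0.0837 0.0983] [[-11, 84], [-10, -56], [11, -56], [11, 84]]
```

View pics/e9.png

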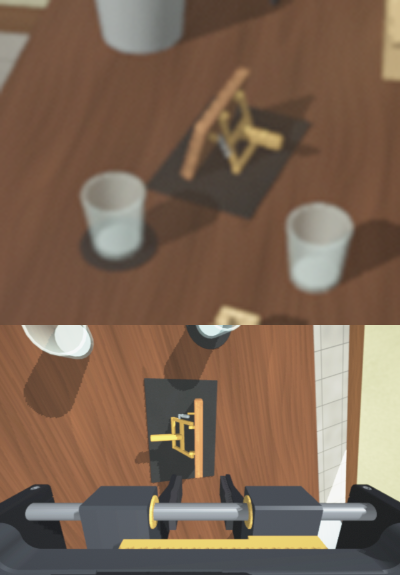

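```bash
python3 - <<'E'
from h import *
from rig import *
s=state();d=snapshot('wrist');K=d['camera_matrix'];A=d['mount'];M=Ro.from_euler('z',-.2599)
C=s['eef_rot']@A[:3,3]+s['tool_pos']
for uv in((232,86),(346,90),(243,251)):
    r=s['eef_rot']@A[:3,:3]@np.linalg.inv(K)@[*uv,1];print(M.inv().apply(C+r*(.004-C[2])/r[2]-[.594,-.22,0]))
print(s['qvel'],s['clock'],s['ft_force'])
E
```

```text
[-0.0796965   0.12038661  0.004     ]
[0.06354579 0.1179092  0.004     ]
[-0.08265846 -0.09339842  0.004     ]
[-0.00036045  0.02714788 -0.00097138  0.02450998  0.00103265 -0.00140829
  0.00302895] 20.3 [-0.74831318 -0.20369809  0.38055894]
```

```bash
python3 -c "
from rig import *
print(hand_in())"
```

```text
the job is handed in; nothing more can be done
None
```

The job is handed in. I swung the leg open by its tab while the frame was in the rack, and it stayed locked after I let go. I then lifted the frame out, carried it between the tumblers and set it on the mat, leaning back on its leg. No verdict was reported.

**Last checks (at about 20 s of the 54 s allowed):**
- **Stance:** The frame stands by itself, leaning about 0.28 rad and square to the mat. The picture faces the far side and the leg is still open.
- **On the mat:** About 36 mm of mat is clear beyond each end of the frame. The back edge and foot bar are also well inside.
- **Contact:** The touchdown took about 11 N, well under the 60 N limit. The gripper is clear of everything.
- **Bystanders:** Both tumblers looked undisturbed in the last view. I did not look at the bottle and jigger again after the lift, but the arm never went near them.

**What disagreed:**
- The mat's centre differed by about 1 cm between the top and wrist views. I aimed between the two, and the margins cover it.
- My first approach to the tab stopped short because joint 7 reached its range limit. I backed off and turned the wrist half round; nothing was touched.

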